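# Fill a gel-casting stand with blank plates until snug, then clamp

## Robot

A 6-joint arm with a two-finger parallel gripper is mounted at the origin on a cart in front of the work surface, level with it; the furniture and walls round the work are solid. World frame = base frame: x ahead of the robot, y to its left, z up, the work surface at z = 0. Lengths are in m, angles in rad, forces in N, time in s.
With the tool pointing down it reaches from about 0.325 to 0.875 m from the base axis. Payload 4.4 kg.
Tool frame: the origin (TCP) lies at the centre of the arm's flange, where the gripper is bolted on; the fingertips stand 173 mm ahead of it and the grasp point (between the pads) lies 155 mm ahead of it; z points along the fingers, y is the direction in which the jaws open and shut (so a half turn about z gives the same grasp; the last joint's range is limited). The gripper opens to 85 mm and grips with 20 to 120 N. Pads are 22 mm wide; open, the fingers measure 114 mm over their backs; the gripper's body (76 mm by 85 mm) begins 54 mm behind the grasp point. The pads swing forward as they close: fully open they stand 13 mm farther back than shut.
Start: joints at [-1.258, 0.207, 1.542, -0, 1.393, -0.15], TCP at [0.257, -0.515, 0.405] pointing down, gripper open.
Joint ranges: [-2.73, 2.73], [-0.86, 2.22], [0.23, 2.46], [-1.11, 4.25], [0.08, 2.63], [-2.82, 2.82]. Speed limits (rad/s): [2.79, 2.79, 3.14, 3.14, 3.14, 3.14].

## Interface

Orientations are given as a unit quaternion [w, x, y, z].
In Python, from station import manip, optics, hand_in gives the robot as it stands.
- The arm moves only by the shell command python3 -m jog 'ROWS' [OPENING] [FORCE]. ROWS is JSON, a list that holds one entry, the list of rows, each a list of 6 numbers: the shift along the world's x, y, z in mm, then the turn, a rotation vector about the world's x, y, z in rad. In form: [[[dx, dy, dz, rx, ry, rz], ...]]. A call has 1 to 20 rows; each row shifts and turns the commanded pose from where the row before left it; what a row does not reach is not made up. A row lasts 1/10 s, in which the tool goes at most 50 mm and 8.59 degrees, less where a joint would pass 70% of its speed; a pose out of reach is approached as far as the arm can. A call with a gripper value outside its range is refused whole. OPENING is the finger opening in mm, from 0 to 85.4, set as the call begins (- or left out, the last holds). The fingers move at their own pace and stop on an object; FORCE is the grip in N (left out, the last holds). Time passes only in rows, so rows that do not move let the fingers close. It gives the time, the measured TCP pose, the force and the opening at its end, in the units of the state.
- manip.observe(): the state, without advancing time (a new reading comes with each control period).
- optics.get_image(name): name is "scene" or "top" or "wrist"; returns the picture (400x640x3 uint8, blue, green, red); there is no depth.
- optics.camera_info(name): a dict with "fx", "fy", "cx", "cy" (pixels), "D" ([k1, k2, p1, p2, k3] as OpenCV has them; the pictures are not rectified), "position" and "attitude" of the camera in the world; the wrist camera has in their place "tool_from_camera" (4x4, takes a point from camera to tool coordinates, whose origin is the TCP and whose axes are the flange's). Camera axes: x right, y down, z forward; pixel columns grow to the right and rows downward; lengths in m; the calibration is good to about 2 mm. A picture is of the moment at which its call begins: read the wrist's pose just before it. camera_info takes no time and is no camera call.
- hand_in(): hands the job in, once; it reports no verdict.
The state is a dict: "t": time; "q": joint angles; "dq": joint speeds; "tau": joint torques, N m; "tool_pos": TCP position; "tool_rot": TCP orientation; "ft_force": force on the tool from outside, world axes, zero at the start; "moment": the same for the moment, N m; "width": finger opening in m.
Only numpy, scipy, OpenCV 4.12 (cv2) and the standard library are available. Lean on these libraries where they do the work, as an engineer would, in place of code of your own. Each camera call takes 0.05 s, during which the arm holds its last target. There are 200 camera calls.

## Task

The front bay of the gel-casting stand, the one with the cam clamp, holds a pack of glass cassettes with too much room in front of it. Take blank plates from the rack and stand them upright on the bay floor between the press plate and the pack, one after another, until the pack feels snug and no further plate fits; do not force a plate against the glass. Then press the cam lever fully down so that the press plate grips the pack; leave the spare blanks standing in the rack, and the other packs and the glassware where they are.

Things in the scene. Friction and masses are not known exactly. Their poses are not given: they have to be found in the camera images.
- stand: aluminium casting stand, fixed, base 266 x 102 mm, 8 mm thick. Origin on the bench, mid-width, right below the inner face of the open press plate; x points from the cam clamp to the rear, z up. The front (clamp) bay runs from x = 0 to its rear wall at x = 72.4 mm; behind it are two lower waiting bays. The lever's axle lies along y at x = -34 mm, 50 mm over the bench
- bay (a point): centre of the clamp bay's floor, 8 mm over the bench and 36.2 mm behind the open press plate's face; axes as the stand's. The bay is 86 mm wide (y) between clear side walls and 72.4 mm long (x); its walls and the press plate reach 51 to 53 mm over the bench
- press_plate: aluminium press plate at the front of the clamp bay, 78 mm wide, 8 mm thick, frame as the stand's while the lever is up. It moves 7 mm towards the rear wall as the lever goes fully down and is sprung (4 N at first contact, 2 N more per mm), so it grips a pack with a few mm of play but never reaches one that is a whole plate short
- cam_lever (a joint): cam lever: 0 = raised 62 degrees over level (open), 1.05 rad = fully down, nearly level (shut); pressing down increases it. It starts near 0, needs about 3 to 8 N down at its grip, and stays where it is left
- lever_grip (a point): centre of the lever's black grip, a bar 54 mm long along the stand's y and 18 mm thick, 80 mm from the lever's axle. When it is pressed it swings down and away from the bay (towards the stand's -x)
- rack: grey plastic rack, fixed, 114 x 94 mm, with four upright slots across its x, 26 mm apart (at x = -39, -13, 13, 39 mm), each 17.8 mm wide, floor 8 mm over the bench, slot walls 30 mm high. Origin on the bench, mid-rack; the plates stand along its y
- blank_1: white blank plate, one of four alike, 130 g: 16 mm thick (x), 80 mm wide (y), 70 mm high, with a gripping tab amid its top edge, 44 mm wide (y), 8 mm thick, from 70 to 106 mm. Origin in the middle of its foot, z up; the foot's long edges are chamfered 2.5 mm. Gripped by the tab across its 44 mm (along y), plates can stand close together
- blank_2: a blank plate like blank_1
- blank_3: a blank plate like blank_1
- blank_4: a blank plate like blank_1
- pack_4: pack of four glass gel cassettes standing upright, loose, 80 mm wide (y), 62 mm high, 220 g; 20 to 55 mm thick (x), not given exactly: feel or see what room it leaves. Origin at the foot of its rear face, mid-width; it reaches from there to its -x. Any of the three packs may be in the clamp bay, rear face about 1 mm from the rear wall; the others wait in the bays behind and stay there
- pack_7: another such pack, of seven cassettes (thicker), about 380 g; frame as pack_4's
- pack_10: another such pack, of ten cassettes (thicker), about 530 g; frame as pack_4's
- beaker: glass beaker, 78 mm across, 111 mm high, bystander; origin at its foot
- bottle: reagent bottle with a blue cap, 69 mm across, 126 mm high, bystander; origin at its foot
- vial: small glass vial with a black cap, 27 mm across, 56 mm high, bystander; origin at its foot

How it is judged:
By the outcome, as a careful person would: the job done as asked, in the order asked, and still so for the second after the job is handed in, with the robot touching nothing.
It also fails if it takes over 72 s, if anything falls off the work surface, if the arm or the gripper's body presses on something with over 40 N, if the wrist force passes 120 N, or if a joint passes its speed limit or range.

## Working session

There is one attempt and no reset: what is moved stays moved. The work goes in short steps, Python scripts to look and compute and a shell command to move; the robot and the scene stay as the last step left them, time stands still between calls to the robot, and variables do not carry over. Pictures are saved under pics/ and viewed, about 8 in all and at most 12, crops included, and the job is handed in when it is done.

```bash
mkdir -p pics; python3 - <<'E'
from station import manip, optics
import cv2
s=manip.observe();print(s)
for n in("scene","top"):
    cv2.imwrite(f"pics/{n}0.png",optics.get_image(n)); print(n,optics.camera_info(n))
print(optics.camera_info("wrist"))
E
```

```text
{'t': 0.0, 'q': array([-1.25850374e+00,  2.07437810e-01,  1.54298121e+00,  1.52929586e-05,
        1.39350485e+00, -1.50536292e-01]), 'dq': array([-7.67570016e-04, -1.62158875e-05, -6.44670028e-04, -4.98443431e-04,
       -3.19548648e-04, -3.48650294e-04]), 'tau': array([-3.99109831e-04, -3.83038044e+01, -2.91594905e+01, -3.36403727e-04,
        1.06324075e-02,  1.34215745e-05]), 'tool_pos': array([ 0.25658456, -0.51416243,  0.40350226]), 'tool_rot': array([-1.16240458e-03,  9.73342610e-01,  2.29353012e-01, -8.66689350e-05]), 'ft_force': array([-0.06283838, -0.72404657,  0.34875181]), 'moment': array([0.0416325 , 0.04650112, 0.00257101]), 'width': 0.08525215591365738}
scene {'fx': 420.8234783075882, 'fy': 420.8234783075882, 'cx': 316.7592059738608, 'cy': 204.69448340085532, 'D': array([-0.0803817,  0.       ,  0.       ,  0.       ,  0.       ]), 'position': array([ 0.37349932, -0.7201559 ,  0.84358707]), 'attitude': array([-0.30100419,  0.93703811, -0.17071225,  0.04704664])}
top {'fx': 379.0642533003318, 'fy': 379.0642533003318, 'cx': 324.63669630298716, 'cy': 205.41196974877494, 'D': array([0.01184226, 0.        , 0.        , 0.        , 0.        ]), 'position': array([ 0.45343313, -0.24916599,  0.93715001]), 'attitude': array([-0.04634523,  0.7131419 , -0.69834764,  0.03989146])}
{'fx': 286.45212975680346, 'fy': 286.45212975680346, 'cx': 321.5202045227438, 'cy': 197.120020259253, 'D': array([0.00804824, 0.        , 0.        , 0.        , 0.        ]), 'tool_from_camera': array([[ 8.64032689e-05, -9.60783994e-01, -2.77297872e-01,
         7.04155354e-02],
       [ 9.99999885e-01, -4.78800601e-05,  4.77485289e-04,
        -6.23757245e-04],
       [-4.72037261e-04, -2.77297881e-01,  9.60783879e-01,
         3.05776748e-02],
       [ 0.00000000e+00,  0.00000000e+00,  0.00000000e+00,
         1.00000000e+00]])}
```

View pics/top0.png

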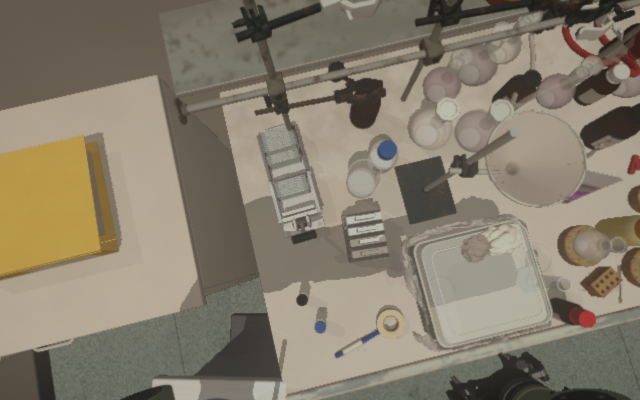

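View pics/scene0.png

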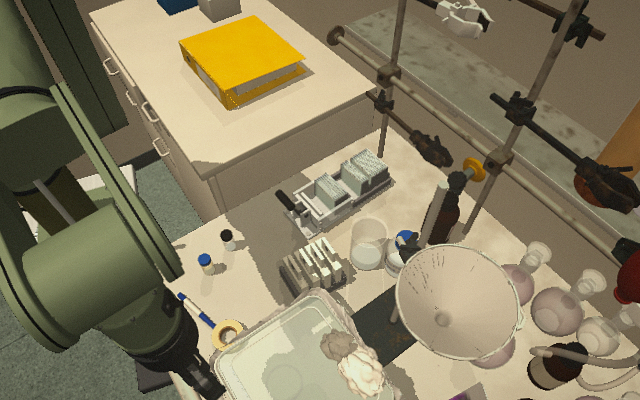

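Both views show the stand at about (290,180) in the top picture, with its lever at (303,237), the rack at (366,236), the beaker at (361,180), the bottle at (386,150) and the vial at (302,300). I'll enlarge the stand and rack.

```bash
python3 - <<'E'
import cv2,numpy as np
t=cv2.imread("pics/top0.png");s=cv2.imread("pics/scene0.png")
a=cv2.resize(t[115:265,245:400],None,fx=5,fy=5,interpolation=cv2.INTER_CUBIC)[:600*2]
a=cv2.resize(t[118:268,245:400],None,fx=4,fy=4,interpolation=cv2.INTER_CUBIC)
def grid(a,x0,y0,k):
    for x in range((x0//10+1)*10,x0+a.shape[1]//k,10):cv2.putText(a,str(x),((x-x0)*k-8,8),0,.3,(0,0,255));cv2.line(a,((x-x0)*k,10),((x-x0)*k,a.shape[0]),(0,0,255) if x%50==0 else (80,80,200),1) if x%20==0 else 0
    for y in range((y0//10+1)*10,y0+a.shape[0]//k,10):cv2.putText(a,str(y),(0,(y-y0)*k+3),0,.3,(0,0,255));cv2.line(a,(20,(y-y0)*k),(a.shape[1],(y-y0)*k),(80,80,200),1) if y%20==0 else 0
    return a
cv2.imwrite("pics/t1.png",grid(a,245,118,4))
E
```

```text
(no output)
```

View pics/t1.png

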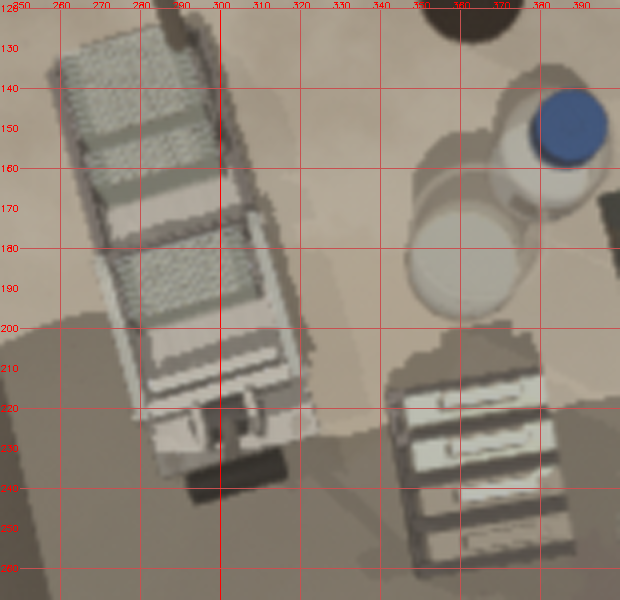

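```bash
cat > h.py <<'E'
import numpy as np,cv2
from scipy.spatial.transform import Rotation as R
from station import manip,optics
def rot(q): return R.from_quat([q[1],q[2],q[3],q[0]]).as_matrix()
def cam(n,s=None):
    c=optics.camera_info(n)
    K=np.array([[c['fx'],0,c['cx']],[0,c['fy'],c['cy']],[0,0,1]])
    if n=='wrist':
        T=np.eye(4);T[:3,:3]=rot(s['tool_rot']);T[:3,3]=s['tool_pos'];T=T@c['tool_from_camera']
        return K,c['D'],T[:3,3],T[:3,:3]
    return K,c['D'],c['position'],rot(c['attitude'])
def ray(C,uv,z):
    K,D,p,A=C
    uv=np.array(uv,float).reshape(-1,1,2);n=cv2.undistortPoints(uv,K,D).reshape(-1,2)
    d=np.c_[n,np.ones(len(n))]@A.T
    return p+d*((z-p[2])/d[:,2])[:,None]
def proj(C,P):
    K,D,p,A=C
    return cv2.projectPoints(np.array(P,float).reshape(-1,1,3),cv2.Rodrigues(A.T)[0],-A.T@p,K,D)[0].reshape(-1,2)
def tf(x,y,th):  # local mm -> world m
    c,s=np.cos(th),np.sin(th)
    return lambda P:np.array([[x+(c*a-s*b)/1e3,y+(s*a+c*b)/1e3,z/1e3] for a,b,z in P])
E
python3 - <<'E'
from h import *
np.set_printoptions(precision=4,suppress=True)
C=cam('top')
print('plate bar ends',ray(C,[[282,213.5],[315,204.5]],.052))
print('rear wall',ray(C,[[270,179],[308,170]],.052))
print('grip',ray(C,[[289,238],[318,231],[303,236]],.12))
print('tabs',ray(C,[[355,220],[375,215],[357,230],[376,225],[359,241],[380,236],[361,253],[381,247]],.114))
print('rack corners',ray(C,[[350,262],[389,255],[341,213],[379,208]],.038))
print('beaker',ray(C,[[361,183]],.111),'bottle',ray(C,[[386,148]],.126),'vial',ray(C,[[302,300]],.056))
E
```

```text
plate bar ends [[ 0.5407 -0.1402  0.052 ]
 [ 0.5636 -0.2172  0.052 ]]
rear wall [[ 0.6224 -0.1088  0.052 ]
 [ 0.646  -0.1985  0.052 ]]
grip [[ 0.4814 -0.1655  0.12  ]
 [ 0.4978 -0.2275  0.12  ]
 [ 0.4863 -0.1955  0.12  ]]
tabs [[ 0.5237 -0.3073  0.114 ]
 [ 0.5355 -0.3507  0.114 ]
 [ 0.502  -0.3119  0.114 ]
 [ 0.5137 -0.353   0.114 ]
 [ 0.4784 -0.3165  0.114 ]
 [ 0.4901 -0.3617  0.114 ]
 [ 0.4527 -0.321   0.114 ]
 [ 0.4665 -0.364   0.114 ]]
rack corners [[ 0.4312 -0.3021  0.038 ]
 [ 0.4494 -0.3934  0.038 ]
 [ 0.5462 -0.2791  0.038 ]
 [ 0.5601 -0.3695  0.038 ]]
beaker [[ 0.6062 -0.3198  0.111 ]] bottle [[ 0.6824 -0.3725  0.126 ]] vial [[ 0.3439 -0.1932  0.056 ]]
```

```bash
python3 -m jog '[[[30,26,0,0,0,-0.021],[30,26,0,0,0,-0.021],[30,26,0,0,0,-0.021],[30,26,0,0,0,-0.021],[30,26,0,0,0,-0.021],[30,26,0,0,0,-0.021],[30,26,0,0,0,-0.021],[30,26,0,0,0,-0.021],[30,26,0,0,0,-0.021],[30,26,0,0,0,-0.021],[0,0,0,0,0,0],[0,0,0,0,0,0],[0,0,0,0,0,0]]]' && python3 - <<'E'
from h import *
import pickle
s=manip.observe();im=optics.get_image('wrist');cv2.imwrite('pics/w1.png',im);pickle.dump(s,open('w1.pkl','wb'));print(s['tool_pos'],s['tool_rot'],s['ft_force'])
a=cv2.resize(im,None,fx=1.25,fy=1.25,interpolation=cv2.INTER_CUBIC)
for x in range(0,640,40):cv2.putText(a,str(x),(int(x*1.25),8),0,.3,(0,0,255));cv2.line(a,(int(x*1.25),10),(int(x*1.25),500),(60,60,200),1)
for y in range(0,400,40):cv2.putText(a,str(y),(0,int(y*1.25)),0,.3,(0,0,255));cv2.line(a,(0,int(y*1.25)),(800,int(y*1.25)),(60,60,200),1)
cv2.imwrite('pics/w1g.png',a)
E
```

```text
t: 1.4
tool_pos: [0.5561, -0.2549, 0.4041]
tool_rot: [-0.0, 0.992, 0.126, -0.001]
ft_force: [-0.4, -1.1, 0.3]
width: 0.0851
[ 0.55614205 -0.25494803  0.40412236] [-1.78541931e-04  9.92049846e-01  1.25843759e-01 -6.47809149e-04] [-0.41883671 -1.06775763  0.34774964]
```

View pics/w1g.png

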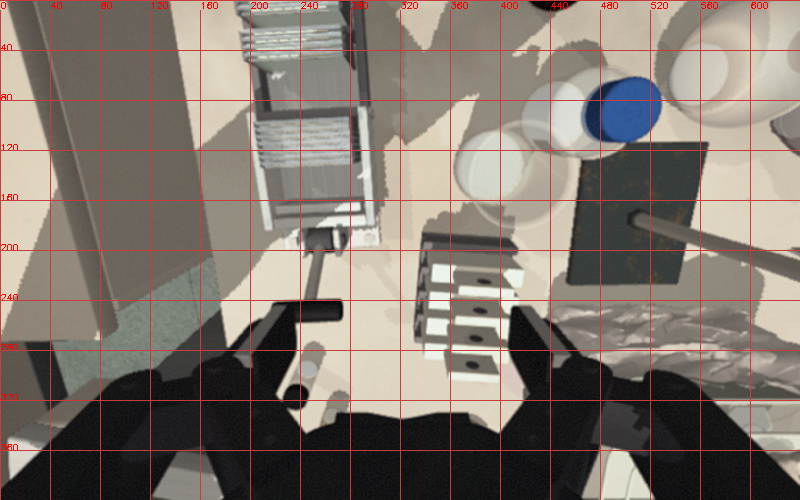

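```bash
python3 - <<'E'
import cv2,numpy as np
im=cv2.imread('pics/w1.png')
def crop(x0,x1,y0,y1,k):
    a=cv2.resize(im[y0:y1,x0:x1],None,fx=k,fy=k,interpolation=cv2.INTER_CUBIC)
    for x in range(-(-x0//10)*10,x1,10):cv2.putText(a,str(x),((x-x0)*k-8,8),0,.3,(0,0,255));cv2.line(a,((x-x0)*k,10),((x-x0)*k,14 if x%20 else 999),(60,60,200),1)
    for y in range(-(-y0//10)*10,y1,10):cv2.putText(a,str(y),(0,(y-y0)*k+3),0,.3,(0,0,255));cv2.line(a,(20,(y-y0)*k),(24 if y%20 else 999,(y-y0)*k),(60,60,200),1)
    return a
a=crop(195,320,75,265,3);b=crop(327,430,180,310,4)
o=np.zeros((570,a.shape[1]+b.shape[1]+6,3),np.uint8);o[:,:a.shape[1]]=a[:570];o[:b.shape[0],-b.shape[1]:]=b
cv2.imwrite('pics/c1.png',o)
E
```

```text
(no output)
```

View pics/c1.png

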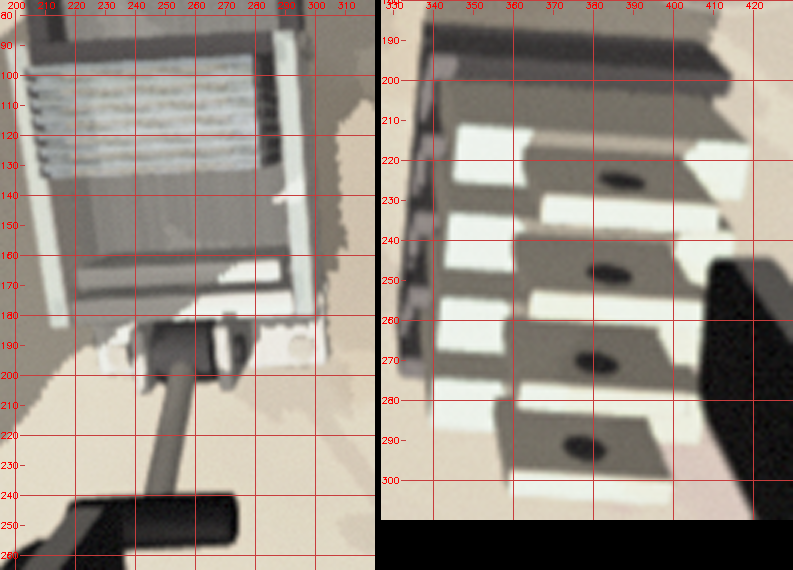

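Wrist crop: the four rack tabs have their top strips at about (389,232), (385,256), (383,281) and (379,301). The press plate's top edge runs (220,165)-(288,161) and the rear wall (208,93)-(283,84). The pack's front is at y≈132, and the lever grip is centred near (255,250). All four slots are full. Next I'll fit poses.

```bash
python3 - <<'E'
from h import *
import pickle
from scipy.optimize import least_squares
np.set_printoptions(precision=4,suppress=True)
s=pickle.load(open('w1.pkl','rb'));C=cam('wrist',s)
print(C[2])
def fit(L,uv,g):
    f=lambda p:(proj(C,tf(*p)(L))-uv).ravel()
    r=least_squares(f,g);print(r.x,np.degrees(r.x[2]),'\n',f(r.x).reshape(-1,2).round(1));return r.x
L=[];uv=[]
for x,l1,l2,r1,r2 in[(39,(367,228),(366,235),(411,231),(411,237)),(13,(364,253),(363,259),(406,255),(407,262)),(-13,(362,276),(360,282),(404,279),None),(-39,(359,297),(358,303),(399,301),(399,305))]:
    for p,a,b in((l1,4,22),(l2,-4,22),(r1,4,-22),(r2,-4,-22)):
        if p: L.append((x+a,b,114));uv.append(p)
rk=fit(L,np.array(uv),[.495,-.335,.22])
st=fit([(0,39,52),(0,-39,52),(72.4,43,52),(72.4,-43,52)],np.array([(219,165),(289,161),(208,93),(284,84)]),[.552,-.18,.29])
print('packfront top etc local:')
c,sn=np.cos(st[2]),np.sin(st[2])
for z,pts in((.070,[(212,134),(280,130),(205,97),(278,92)]),(.008,[(217,160),(289,156)])):
    W=ray(C,pts,z)-[st[0],st[1],0]
    print(z,np.c_[W[:,0]*c+W[:,1]*sn,-W[:,0]*sn+W[:,1]*c]*1e3)
print('grip expect',tf(*st)([(-34-80*np.cos(np.radians(62)),0,50+80*np.sin(np.radians(62)))]),'seen',ray(C,[(246,250)],.12), proj(C,tf(*st)([(-71.6,27,121),(-71.6,-27,121)])))
print('tab centers',tf(*rk)([(x,0,114) for x in(-39,-13,13,39)]))
E
```

```text
[ 0.624  -0.2368  0.3735]
[ 0.4936 -0.3355  0.1839] 10.53730083249065 
 [[-0.2 -0. ]
 [-0.1  0.6]
 [ 0.7 -0.1]
 [-0.6  1.4]
 [-0.2 -0.8]
 [-0.   0.4]
 [ 1.6 -0.1]
 [-0.6  0.1]
 [-0.9 -0.8]
 [ 0.3  0. ]
 [-0.2 -1.2]
 [-0.6  0.1]
 [-0.3  0.6]
 [ 1.2 -1.4]
 [ 0.1  1.1]]
[ 0.5574 -0.1763  0.3239] 18.555992205893347 
 [[ 1.3 -2.8]
 [ 0.2 -3.7]
 [-3.2  1.5]
 [ 1.8  4.4]]
packfront top etc local:
0.07 [[ 32.1459  35.9471]
 [ 31.2053 -34.6922]
 [ 68.4221  36.4333]
 [ 67.997  -36.8448]]
0.008 [[ -2.8994  58.7933]
 [ -4.3278 -33.5417]]
grip expect [[ 0.4895 -0.199   0.1206]] seen [[ 0.4827 -0.1974  0.12  ]] [[220.8993 246.4925]
 [276.5956 242.7991]]
tab centers [[ 0.4553 -0.3426  0.114 ]
 [ 0.4809 -0.3379  0.114 ]
 [ 0.5064 -0.3331  0.114 ]
 [ 0.532  -0.3284  0.114 ]]
```

```bash
python3 -m jog '[[[11,21,-10,0,0,0.012],[11,21,-16,0,0,0.013],[11,21,-16,0,0,0.012],[11,21,-16,0,0,0.013],[0,0,0,0,0,0],[0,0,0,0,0,0],[0,0,0,0,0,0],[0,0,0,0,0,0]]]' && python3 - <<'E'
from h import *
import pickle
s=manip.observe();im=optics.get_image('wrist');cv2.imwrite('pics/w2.png',im);pickle.dump(s,open('w2.pkl','wb'));print(s['tool_pos'],s['tool_rot'])
x0,y0,k=255,75,4
x1,y1=x0+160,y0+149
a=cv2.resize(im[y0:y1,x0:x1],None,fx=k,fy=k,interpolation=cv2.INTER_CUBIC)
for x in range(-(-x0//10)*10,x1,10):cv2.putText(a,str(x),((x-x0)*k-8,8),0,.3,(0,0,255));cv2.line(a,((x-x0)*k,10),((x-x0)*k,14 if x%20 else 999),(60,60,200),1)
for y in range(-(-y0//10)*10,y1,10):cv2.putText(a,str(y),(0,(y-y0)*k+3),0,.3,(0,0,255));cv2.line(a,(20,(y-y0)*k),(24 if y%20 else 999,(y-y0)*k),(60,60,200),1)
cv2.imwrite('pics/c2.png',a)
E
```

```text
t: 2.25
tool_pos: [0.6005, -0.1719, 0.3479]
tool_rot: [0.001, 0.989, 0.15, 0.001]
ft_force: [-0.2, 0.2, -0.5]
width: 0.0856
[ 0.60053842 -0.17191466  0.34792326] [6.78930448e-04 9.88701451e-01 1.49894285e-01 8.26512449e-04]
```

View pics/c2.png

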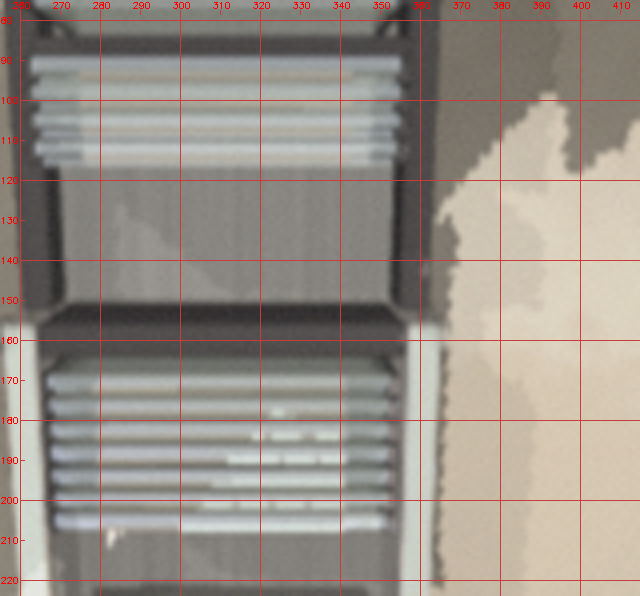

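The clamp bay holds pack_7 (7 glass edges, rows 170-207). The rear wall's top edge is at rows 157-163 and the side walls' inner edges are at x≈266 and 355. The image rows run parallel to the stand, so the yaw is about 17.2°. I'll take the lower crop of the same picture.

```bash
python3 - <<'E'
import cv2
im=cv2.imread('pics/w2.png')
x0,y0,k=235,150,4
x1,y1=x0+160,y0+149
a=cv2.resize(im[y0:y1,x0:x1],None,fx=k,fy=k,interpolation=cv2.INTER_CUBIC)
for x in range(-(-x0//10)*10,x1,10):cv2.putText(a,str(x),((x-x0)*k-8,8),0,.3,(0,0,255));cv2.line(a,((x-x0)*k,10),((x-x0)*k,14 if x%20 else 999),(60,60,200),1)
for y in range(-(-y0//10)*10,y1,10):cv2.putText(a,str(y),(0,(y-y0)*k+3),0,.3,(0,0,255));cv2.line(a,(20,(y-y0)*k),(24 if y%20 else 999,(y-y0)*k),(60,60,200),1)
cv2.imwrite('pics/c3.png',a)
E
```

```text
(no output)
```

View pics/c3.png

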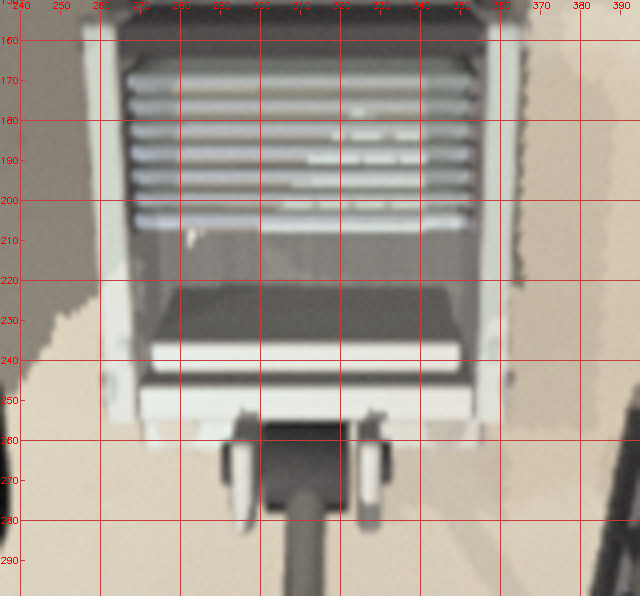

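```bash
python3 - <<'E'
from h import *
import pickle
from scipy.optimize import least_squares
np.set_printoptions(precision=4,suppress=True)
s=pickle.load(open('w2.pkl','rb'));C=cam('wrist',s)
L=[(0,39,52),(0,-39,52),(-8,39,52),(-8,-39,52)];uv=np.array([(273,235.5),(350,235.5),(273,243),(349.5,243)])
f=lambda p:(proj(C,tf(*p)(L))-uv).ravel()
r=least_squares(f,[.555,-.178,.3]);st=r.x;print(st,np.degrees(st[2]),f(st).reshape(-1,2).round(1))
c,sn=np.cos(st[2]),np.sin(st[2])
def loc(z,pts):
    W=ray(C,pts,z)-[st[0],st[1],0];return np.c_[W[:,0]*c+W[:,1]*sn,-W[:,0]*sn+W[:,1]*c]*1e3
print('pack top front/rear',loc(.070,[(269,208),(353,208),(267,168),(354,168)]))
print('plate foot',loc(.0085,[(278,221.5),(346,221.5)]))
print('rear wall',loc(.051,[(266,163),(354,163),(265,157),(356,157)]))
print('walls',loc(.052,[(266,200),(355,200)]))
print('bay floor ctr',tf(*st)([(36.2,0,8)]),'grip',tf(*st)([(-71.6,0,120.6),(-34-80,0,50)]))
print('plate centers',tf(*st)([(24.5,0,8),(8.5,0,8)]))
E
```

```text
[ 0.5536 -0.1758  0.2996] 17.167213469270255 [[-0.6  0.1]
 [ 0.3  0.1]
 [-0.2 -0.1]
 [ 0.5 -0.1]]
pack top front/rear [[ 34.9889  37.5866]
 [ 35.0429 -38.7086]
 [ 71.7022  37.522 ]
 [ 71.7849 -38.4152]]
plate foot [[ -1.5412  39.7525]
 [ -1.496  -38.432 ]]
rear wall [[ 73.0002  41.8237]
 [ 73.0939 -40.48  ]
 [ 78.6085  42.4581]
 [ 78.709  -42.156 ]]
walls [[ 37.2012  43.5085]
 [ 37.2688 -42.5098]]
bay floor ctr [[ 0.5882 -0.1651  0.008 ]] grip [[ 0.4852 -0.1969  0.1206]
 [ 0.4447 -0.2094  0.05  ]]
plate centers [[ 0.577  -0.1686  0.008 ]
 [ 0.5618 -0.1733  0.008 ]]
```

Consistent picture: stand at (0.5536,-0.1758), yaw 17.2°, 35 mm of clear room, so two plates should fit with about 3 mm of play. Going to the nearest rack plate.

```bash
python3 -m jog '[[[-29,-34,0,0,0,-0.023],[-29,-34,0,0,0,-0.023],[-29,-34,0,0,0,-0.023],[-29,-34,0,0,0,-0.023],[-29,-35,0,0,0,-0.024],[0,0,-20,0,0,0],[0,0,-20,0,0,0],[0,0,0,0,0,0],[0,0,0,0,0,0],[0,0,0,0,0,0]]]'; python3 - <<'E'
from h import *
s=manip.observe();A=rot(s['tool_rot']);print(s['tool_pos'],'jaw yaw',np.degrees(np.arctan2(A[0,1],-A[1,1])),'grasp',s['tool_pos']+A[:,2]*.155,s['ft_force'])
E
```

```text
t: 3.3
tool_pos: [0.4562, -0.3419, 0.3082]
tool_rot: [0.001, 0.996, 0.093, 0.001]
ft_force: [-0.5, -0.0, 1.2]
width: 0.0854
[ 0.45622041 -0.34186781  0.30817317] jaw yaw 10.718855267559043 grasp [ 0.45649848 -0.34216421  0.15317371] [-0.54974789 -0.02007001  1.23616742]
```

```bash
python3 -m jog '[[[-1,0,-15,0,0,0],[0,0,-15,0,0,0],[0,0,-13,0,0,0],[0,0,-8,0,0,0],[0,0,0,0,0,0],[0,0,0,0,0,0],[0,0,0,0,0,0]]]'; python3 -m jog '[[[0,0,0,0,0,0],[0,0,0,0,0,0],[0,0,0,0,0,0],[0,0,0,0,0,0],[0,0,0,0,0,0],[0,0,0,0,0,0],[0,0,0,0,0,0],[0,0,0,0,0,0]]]' 0 60;
```

```text
t: 4.0
tool_pos: [0.455, -0.3418, 0.2563]
tool_rot: [0.0, 0.996, 0.093, 0.0]
ft_force: [-0.0, 0.1, 0.7]
width: 0.0855
t: 4.8
tool_pos: [0.4549, -0.3418, 0.2563]
tool_rot: [0.0, 0.996, 0.093, 0.0]
ft_force: [-0.3, 0.6, 4.3]
width: 0.0429
```

```bash
python3 -m jog '[[[0,0,10,0,0,0],[0,0,20,0,0,0],[0,0,30,0,0,0],[0,0,30,0,0,0],[0,0,30,0,0,0],[5,7,0,0,0,0.005],[15,21,0,0,0,0.018],[20,28,0,0,0,0.018],[20,28,0,0,0,0.018],[20,28,0,0,0,0.018],[20,28,0,0,0,0.018],[15,21,0,0,0,0.012],[8,12.5,0,0,0,0.006],[0,0,0,0,0,0],[0,0,0,0,0,0],[0,0,0,0,0,0],[0,0,0,0,0,0]]]'; python3 - <<'E'
from h import *
s=manip.observe();A=rot(s['tool_rot']);print(s['tool_pos'],'jaw yaw',np.degrees(np.arctan2(A[0,1],-A[1,1])),'grasp',s['tool_pos']+A[:,2]*.155,s['ft_force'])
im=optics.get_image('wrist');cv2.imwrite('pics/w3.png',im)
x0,y0,k=200,100,3
x1,y1=x0+240,y0+199
a=cv2.resize(im[y0:y1,x0:x1],None,fx=k,fy=k,interpolation=cv2.INTER_CUBIC)
for x in range(-(-x0//20)*20,x1,20):cv2.putText(a,str(x),((x-x0)*k-8,8),0,.3,(0,0,255));cv2.line(a,((x-x0)*k,10),((x-x0)*k,999),(60,60,200),1)
for y in range(-(-y0//20)*20,y1,20):cv2.putText(a,str(y),(0,(y-y0)*k+3),0,.3,(0,0,255));cv2.line(a,(20,(y-y0)*k),(999,(y-y0)*k),(60,60,200),1)
cv2.imwrite('pics/c4.png',a)
E
```

```text
t: 6.5
tool_pos: [0.5771, -0.1692, 0.3756]
tool_rot: [0.0, 0.989, 0.148, -0.0]
ft_force: [0.1, 0.3, -0.5]
width: 0.0425
[ 0.57712665 -0.16916985  0.37563674] jaw yaw 17.07097350479993 grasp [ 0.57707793 -0.16920655  0.22063675] [ 0.14549083  0.30669782 -0.53205554]
```

View pics/c4.png

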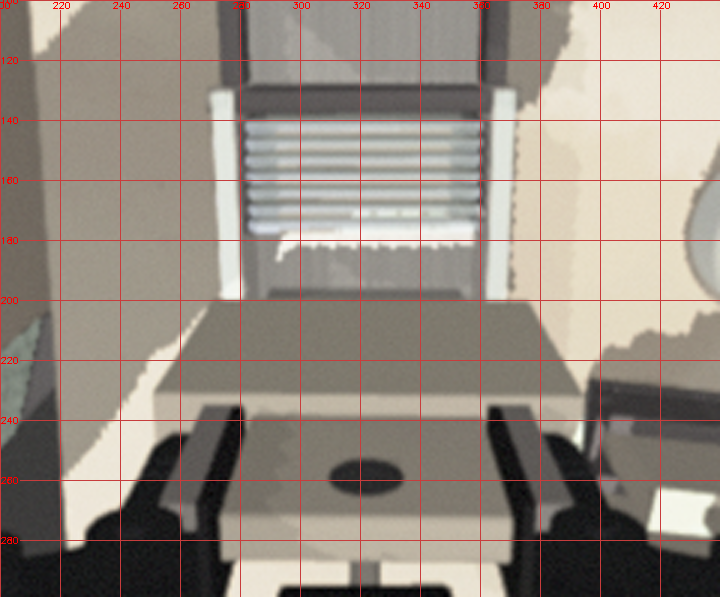

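The plate hangs upright, with its rear lower edge at row 200.5 (columns 270-376) and its upper rear edge at row 231. The pack front is at row ~178, so the gap ahead is clear. I'll check the plate's position in the hand.

```bash
python3 - <<'E'
from h import *
np.set_printoptions(precision=2,suppress=True)
s=manip.observe();C=cam('wrist',s);st=(.5536,-.1758,.2996);c,sn=np.cos(st[2]),np.sin(st[2])
def loc(z,pts):
    W=ray(C,pts,z)-[st[0],st[1],0];return np.c_[W[:,0]*c+W[:,1]*sn,-W[:,0]*sn+W[:,1]*c]*1e3
print(loc(.1295,[(270,200.5),(376,200.5)]),loc(.197,[(252,231),(394,231)]),loc(.233,[(274,272),(371,272)]),loc(.07,[(283,177),(360,177)]),loc(.052,[(279,190),(362,190)]))
print(loc(s['tool_pos'][2],[]) if 0 else np.array([[c,sn],[-sn,c]])@(s['tool_pos'][:2]-st[:2])*1e3)
E
```

```text
[[ 29.89  40.36]
 [ 29.75 -42.95]] [[ 32.5   38.61]
 [ 32.37 -40.46]] [[ 28.19  20.85]
 [ 28.11 -21.85]] [[ 35.98  37.56]
 [ 35.86 -37.87]] [[ 18.12  44.8 ]
 [ 17.97 -42.96]]
[24.53 -0.59]
```

```bash
python3 -m jog '[[[0.7,1.2,-10,0,0,0],[0,0,-20,0,0,0],[0,0,-20,0,0,0],[0,0,-20,0,0,0],[0,0,-12,0,0,0],[0,0,-10,0,0,0],[0,0,-10,0,0,0],[0,0,0,0,0,0],[0,0,0,0,0,0],[0,0,0,0,0,0]]]';  python3 -m jog '[[[0,0,-5,0,0,0],[0,0,-5,0,0,0],[0,0,-3,0,0,0],[0,0,0,0,0,0],[0,0,0,0,0,0]]]'
```

```text
t: 7.55
tool_pos: [0.5785, -0.1669, 0.2743]
tool_rot: [0.0, 0.989, 0.149, 0.0]
ft_force: [-0.6, -1.0, -1.5]
width: 0.0433
t: 8.05
tool_pos: [0.5784, -0.1667, 0.2604]
tool_rot: [-0.0, 0.989, 0.149, -0.0]
ft_force: [-0.3, -0.3, -2.2]
width: 0.0426
```

```bash
python3 -m jog '[[[0,0,-2,0,0,0],[0,0,-1,0,0,0],[0,0,-1,0,0,0],[0,0,0,0,0,0],[0,0,0,0,0,0]]]'
```

```text
t: 8.55
tool_pos: [0.5784, -0.1668, 0.2566]
tool_rot: [0.0, 0.989, 0.149, 0.0]
ft_force: [-1.1, -0.3, -2.2]
width: 0.0429
```

```bash
python3 -m jog '[[[0,0,0,0,0,0],[0,0,0,0,0,0],[0,0,0,0,0,0],[0,0,0,0,0,0],[0,0,0,0,0,0],[0,0,0,0,0,0],[0,0,15,0,0,0],[0,0,25,0,0,0],[0,0,30,0,0,0],[-16,-28,0,0,0,-0.019],[-16,-28,0,0,0,-0.019],[-16,-28,0,0,0,-0.019],[-16,-28,0,0,0,-0.019],[-16,-29,0,0,0,-0.019],[-16,-29,0,0,0,-0.019],[-1,-1,-15,0,0,0],[0,0,0,0,0,0],[0,0,0,0,0,0],[0,0,0,0,0,0]]]' 85; python3 - <<'E'
from h import *
s=manip.observe();A=rot(s['tool_rot']);print(s['tool_pos'],'jaw yaw',np.degrees(np.arctan2(A[0,1],-A[1,1])),'grasp',s['tool_pos']+A[:,2]*.155,s['ft_force'])
im=optics.get_image('wrist');cv2.imwrite('pics/w4.png',im)
x0,y0,k=150,0,2
x1,y1=x0+340,y0+300
a=cv2.resize(im[y0:y1,x0:x1],None,fx=k,fy=k,interpolation=cv2.INTER_CUBIC)
for x in range(-(-x0//20)*20,x1,20):cv2.putText(a,str(x),((x-x0)*k-8,8),0,.3,(0,0,255));cv2.line(a,((x-x0)*k,10),((x-x0)*k,999),(60,60,200),1)
for y in range(-(-y0//20)*20,y1,20):cv2.putText(a,str(y),(0,(y-y0)*k+3),0,.3,(0,0,255));cv2.line(a,(20,(y-y0)*k),(999,(y-y0)*k),(60,60,200),1)
cv2.imwrite('pics/c5.png',a)
E
```

```text
t: 10.45
tool_pos: [0.482, -0.3369, 0.3121]
tool_rot: [-0.0, 0.996, 0.094, 0.0]
ft_force: [0.5, -0.3, 0.4]
width: 0.085
[ 0.48204466 -0.3368958   0.31210177] jaw yaw 10.736100493522473 grasp [ 0.48210661 -0.33688955  0.15710178] [ 0.50533243 -0.27294328  0.40704247]
```

View pics/c5.png

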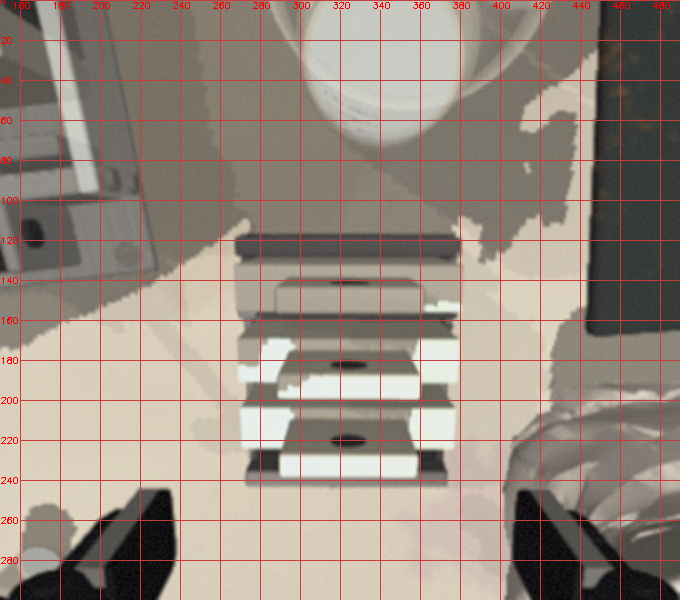

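Three plates remain in the rack. The next tab's top is at rows 227-238, columns 280-358, centred between the fingers. Descending and gripping.

```bash
python3 -m jog '[[[-1,-1,-15,0,0,0],[0,0,-15,0,0,0],[0,0,-15,0,0,0],[0,0,-10,0,0,0],[0,0,0,0,0,0],[0,0,0,0,0,0]]]'; python3 -m jog '[[[0,0,0,0,0,0],[0,0,0,0,0,0],[0,0,0,0,0,0],[0,0,0,0,0,0],[0,0,0,0,0,0],[0,0,0,0,0,0],[0,0,0,0,0,0],[0,0,0,0,0,0]]]' 0 60;
```

```text
t: 11.1
tool_pos: [0.4803, -0.3388, 0.2561]
tool_rot: [-0.0, 0.996, 0.093, -0.0]
ft_force: [-0.4, -0.4, -0.0]
width: 0.0853
t: 11.9
tool_pos: [0.4808, -0.339, 0.2577]
tool_rot: [0.001, 0.996, 0.093, 0.001]
ft_force: [-0.5, 1.9, 5.3]
width: 0.043
```

```bash
python3 -m jog '[[[0,0,10,0,0,0],[0,0,20,0,0,0],[0,0,30,0,0,0],[0,0,30,0,0,0],[0,0,30,0,0,0],[4,8,0,0,0,0.005],[10,20,0,0,0,0.018],[13,27,0,0,0,0.018],[13,27,0,0,0,0.018],[13,27,0,0,0,0.018],[13,27,0,0,0,0.018],[10,20,0,0,0,0.012],[6,11,0,0,0,0.006],[0,0,0,0,0,0],[0,0,0,0,0,0],[0,0,0,0,0,0],[0,0,0,0,0,0]]]'; python3 - <<'E'
from h import *
import pickle
s=manip.observe();A=rot(s['tool_rot']);print(s['tool_pos'],'jaw yaw',np.degrees(np.arctan2(A[0,1],-A[1,1])),'grasp',s['tool_pos']+A[:,2]*.155,s['ft_force'])
im=optics.get_image('wrist');cv2.imwrite('pics/w5.png',im);pickle.dump(s,open('w5.pkl','wb'))
x0,y0,k=220,80,4
x1,y1=x0+190,y0+149
a=cv2.resize(im[y0:y1,x0:x1],None,fx=k,fy=k,interpolation=cv2.INTER_CUBIC)
for x in range(-(-x0//20)*20,x1,20):cv2.putText(a,str(x),((x-x0)*k-8,8),0,.3,(0,0,255));cv2.line(a,((x-x0)*k,10),((x-x0)*k,999),(60,60,200),1)
for y in range(-(-y0//20)*20,y1,20):cv2.putText(a,str(y),(0,(y-y0)*k+3),0,.3,(0,0,255));cv2.line(a,(20,(y-y0)*k),(999,(y-y0)*k),(60,60,200),1)
cv2.imwrite('pics/c6.png',a)
E
```

```text
t: 13.6
tool_pos: [0.562, -0.1729, 0.3766]
tool_rot: [0.0, 0.989, 0.148, -0.0]
ft_force: [-0.5, 0.7, -1.7]
width: 0.0427
[ 0.56202481 -0.17285481  0.37663396] jaw yaw 17.02633477463793 grasp [ 0.56199618 -0.17289052  0.22163397] [-0.45456399  0.66460582 -1.71882608]
```

View pics/c6.png

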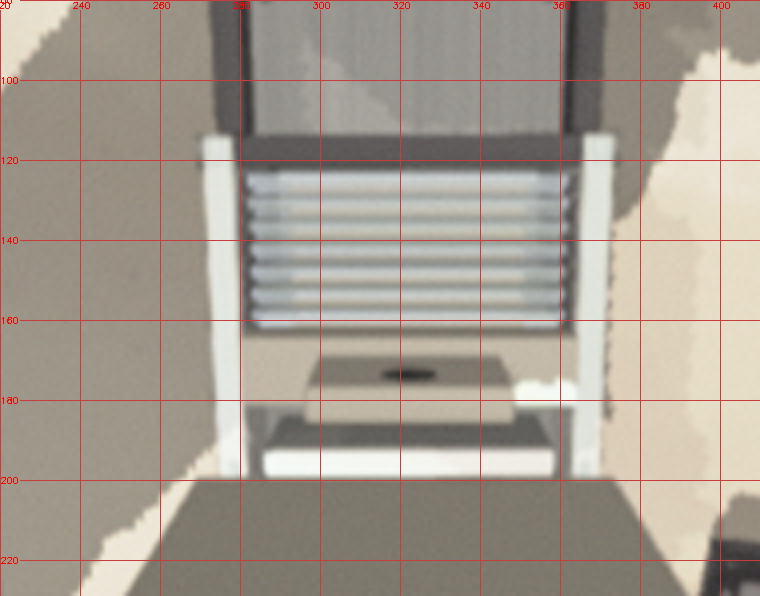

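Plate 1 stands upright in the bay (top at rows 164-181, tab at 168-186), tight to the pack. The press plate's top rear edge is at row 192.5, and the held plate's foot edge is at row 199.5.

```bash
python3 - <<'E'
from h import *
import pickle
np.set_printoptions(precision=2,suppress=True)
s=pickle.load(open('w5.pkl','rb'));C=cam('wrist',s);st=(.5536,-.1758,.2996);c,sn=np.cos(st[2]),np.sin(st[2])
def loc(z,pts):
    W=ray(C,pts,z)-[st[0],st[1],0];return np.c_[W[:,0]*c+W[:,1]*sn,-W[:,0]*sn+W[:,1]*c]*1e3
print('plate1 top rear/front',loc(.078,[(281,164),(364,164),(281,181.5),(364,181.5)]))
print('tab1',loc(.114,[(297,177),(348,177),(297,186),(348,186)]))
print('press',loc(.052,[(286,192.5),(358,192.5)]),'pack',loc(.07,[(284,162),(361,162),(282,123),(362,123)]))
print('held foot',loc(.1275,[(269,199.5),(373,199.5)]))
print('tcp',np.array([[c,sn],[-sn,c]])@(s['tool_pos'][:2]-st[:2])*1e3)
E
```

```text
plate1 top rear/front [[ 34.39  38.88]
 [ 34.2  -39.32]
 [ 17.5   39.59]
 [ 17.3  -39.98]]
tab1 [[ 29.57  21.  ]
 [ 29.46 -21.14]
 [ 21.91  21.2 ]
 [ 21.81 -21.32]]
press [[ -0.49  38.54]
 [ -0.68 -38.02]] pack [[ 35.    37.04]
 [ 34.81 -37.54]
 [ 71.55  37.47]
 [ 71.37 -37.14]]
held foot [[ 14.25  42.57]
 [ 14.04 -40.19]]
tcp [8.92 0.33]
```

```bash
python3 -m jog '[[[0,0,-10,0,0,0],[0,0,-20,0,0,0],[0,0,-20,0,0,0],[0,0,-12,0,0,0],[0,0,-6,0,0,0],[0,0,0,0,0,0],[0,0,0,0,0,0],[0,0,0,0,0,0]]]'; cat > l.py <<'E'
from h import *
s=manip.observe();st=(.5536,-.1758,.2996);c,sn=np.cos(st[2]),np.sin(st[2]);A=rot(s['tool_rot'])
M=np.array([[c,sn],[-sn,c]]);g=s['tool_pos']+A[:,2]*.155
print('tcp',M@(s['tool_pos'][:2]-st[:2])*1e3,'grasp',M@(g[:2]-st[:2])*1e3,'z',s['tool_pos'][2],'F',M@s['ft_force'][:2],s['ft_force'][2],'M',s['moment'])
print('yaw',np.degrees(np.arctan2(A[0,1],-A[1,1])))
E
python3 l.py
```

```text
t: 14.45
tool_pos: [0.5628, -0.172, 0.3098]
tool_rot: [0.001, 0.989, 0.149, 0.001]
ft_force: [-0.7, -0.1, -1.2]
width: 0.0426
tcp [9.91187516 0.86851086] grasp [10.11955558  0.6327529 ] z 0.30984169890358115 F [-0.74801513  0.0994566 ] -1.244999027130573 M [-0.06877144  0.10198016  0.07491826]
yaw 17.128605257131568
```

```bash
python3 -m jog '[[[-1.2,-0.4,0,0,0,0],[0,0,0,0,0,0],[0,0,-3,0,0,0],[0,0,-4,0,0,0],[0,0,-4,0,0,0],[0,0,-3,0,0,0],[0,0,0,0,0,0],[0,0,0,0,0,0]]]'; python3 l.py
```

```text
t: 15.25
tool_pos: [0.5612, -0.1722, 0.2944]
tool_rot: [-0.0, 0.989, 0.149, -0.0]
ft_force: [0.6, -0.1, -1.4]
width: 0.0426
tcp [8.30179553 1.21500633] grasp [8.25148118 1.25991946] z 0.2944493389686265 F [ 0.49809963 -0.28829979] -1.3659477275769913 M [-0.02425351 -0.02554321 -0.02251011]
yaw 17.12130719096154
```

```bash
python3 -m jog '[[[0.3,0,-5,0,0,0],[0,0,-5,0,0,0],[0,0,-4,0,0,0],[0,0,0,0,0,0],[0,0,0,0,0,0]]]'; python3 l.py;python3 -m jog '[[[0,0,-5,0,0,0],[0,0,-5,0,0,0],[0,0,-3,0,0,0],[0,0,0,0,0,0],[0,0,0,0,0,0]]]'; python3 l.py
```

```text
t: 15.75
tool_pos: [0.5614, -0.1722, 0.2804]
tool_rot: [-0.0, 0.989, 0.149, -0.0]
ft_force: [-0.3, 0.2, -0.3]
width: 0.0426
tcp [8.52247719 1.14932326] grasp [8.44926392 1.21612252] z 0.2803697021147699 F [-0.21630706  0.30375503] -0.3186499626780639 M [-0.01292553  0.05770503 -0.02357012]
yaw 17.120579327509496
t: 16.25
tool_pos: [0.5615, -0.1722, 0.2674]
tool_rot: [-0.0, 0.989, 0.149, -0.0]
ft_force: [-0.9, 0.3, -0.6]
width: 0.043
tcp [8.57099558 1.12837836] grasp [8.52316411 1.17463654] z 0.2674488050801098 F [-0.76969564  0.55968684] -0.5705525775021973 M [-0.00502013 -0.04335517 -0.02449888]
yaw 17.121626728954354
```

```bash
python3 -m jog '[[[0,0,-4,0,0,0],[0,0,-3,0,0,0],[0,0,-1.5,0,0,0],[0,0,0,0,0,0],[0,0,0,0,0,0]]]'; python3 l.py
```

```text
t: 16.75
tool_pos: [0.5615, -0.1722, 0.2591]
tool_rot: [-0.0, 0.989, 0.149, -0.0]
ft_force: [-0.1, 0.4, -1.2]
width: 0.0426
tcp [8.61155109 1.08577322] grasp [8.60208309 1.09242042] z 0.25914394163945087 F [0.01432225 0.42301645] -1.2207981232803315 M [ 0.01632411  0.0181708  -0.03400194]
yaw 17.120559421064765
```

```bash
python3 -m jog '[[[0,0,-1,0,0,0],[0,0,-0.7,0,0,0],[0,0,0,0,0,0],[0,0,0,0,0,0]]]'; python3 -m jog '[[[0,0,0,0,0,0],[0,0,0,0,0,0],[0,0,0,0,0,0],[0,0,0,0,0,0],[0,0,0,0,0,0],[0,0,0,0,0,0],[0,0,15,0,0,0],[0,0,25,0,0,0],[0,0,30,0,0,0],[0,0,30,0,0,0],[0,0,0,0,0,0],[0,0,0,0,0,0],[0,0,0,0,0,0]]]' 85;python3 l.py; python3 - <<'E'
from h import *
import pickle
s=manip.observe();im=optics.get_image('wrist');cv2.imwrite('pics/w6.png',im);pickle.dump(s,open('w6.pkl','wb'))
x0,y0,k=230,80,4
x1,y1=x0+180,y0+149
a=cv2.resize(im[y0:y1,x0:x1],None,fx=k,fy=k,interpolation=cv2.INTER_CUBIC)
for x in range(-(-x0//20)*20,x1,20):cv2.putText(a,str(x),((x-x0)*k-8,8),0,.3,(0,0,255));cv2.line(a,((x-x0)*k,10),((x-x0)*k,999),(60,60,200),1)
for y in range(-(-y0//20)*20,y1,20):cv2.putText(a,str(y),(0,(y-y0)*k+3),0,.3,(0,0,255));cv2.line(a,(20,(y-y0)*k),(999,(y-y0)*k),(60,60,200),1)
cv2.imwrite('pics/c7.png',a)
E
```

```text
t: 17.15
tool_pos: [0.5616, -0.1722, 0.2578]
tool_rot: [0.0, 0.989, 0.149, 0.0]
ft_force: [0.5, -0.7, 0.4]
width: 0.043
t: 18.45
tool_pos: [0.561, -0.172, 0.3568]
tool_rot: [-0.0, 0.989, 0.149, -0.001]
ft_force: [-0.4, 0.1, -0.8]
width: 0.0848
tcp [8.21191193 1.43718956] grasp [8.01453614 1.62377446] z 0.35677701055285893 F [-0.32831786  0.17995395] -0.8003261994637265 M [-0.00852123 -0.06463053  0.00046136]
yaw 17.11963745747714
```

View pics/c7.png

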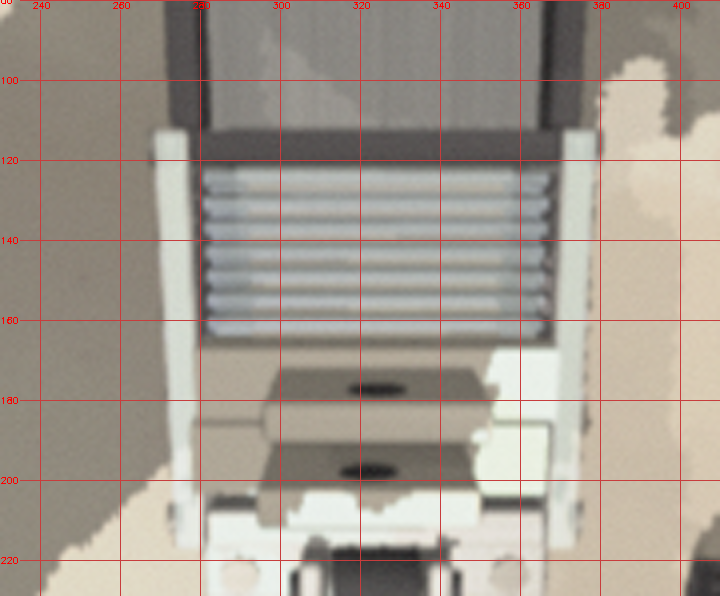

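Both blanks are seated (their tops at rows 166-186 and 186-204). Only about 2-3 mm is left before the press plate, so a third blank can't fit. Now the lever: shut the fingers and go above the grip.

```bash
python3 -m jog '[[[-15,-5,0,0,0,0],[-20,-7,0,0,0,0],[-20,-7,0,0,0,0],[-15,-4,0,0,0,0],[-6,-2,0,0,0,0],[0,0,-15,0,0,0],[0,0,-13,0,0,0],[0,0,0,0,0,0],[0,0,0,0,0,0],[0,0,0,0,0,0]]]' 0 40;python3 l.py; python3 -m jog '[[[0,0,-6,0,0,0],[0,0,-6,0,0,0],[0,0,-4,0,0,0],[0,0,-3,0,0,0],[0,0,0,0,0,0],[0,0,0,0,0,0]]]';python3 l.py
```

```text
t: 19.5
tool_pos: [0.4859, -0.1972, 0.3298]
tool_rot: [0.0, 0.989, 0.149, 0.0]
ft_force: [0.0, -0.1, -0.3]
width: -0.0001
tcp [-70.97377625  -0.51346062] grasp [-70.90969305  -0.57250689] z 0.32976441564201275 F [ 0.02567655 -0.07270928] -0.34011649279528333 M [-0.03251516  0.00212019  0.00290607]
yaw 17.140643603653153
t: 20.1
tool_pos: [0.4855, -0.1972, 0.3104]
tool_rot: [-0.0, 0.989, 0.149, -0.0]
ft_force: [0.7, -0.2, 0.5]
width: -0.0001
tcp [-71.37799704  -0.38355069] grasp [-71.38879304  -0.36054221] z 0.31040645367370834 F [ 0.55384687 -0.41400581] 0.5121752409820051 M [-0.02849501  0.01579732 -0.00463117]
yaw 17.116225530566673
```

```bash
python3 -m jog '[[[-1,0,-4,0,0,0],[0,0,-4,0,0,0],[0,0,-2,0,0,0],[0,0,0,0,0,0]]]';python3 l.py; python3 -m jog '[[[-4,-1.3,-2.5,0,0,0],[-4,-1.2,-2.6,0,0,0],[-3.7,-1.1,-3,0,0,0],[-3.6,-1.1,-3,0,0,0],[0,0,0,0,0,0],[0,0,0,0,0,0]]]';python3 l.py
```

```text
t: 20.5
tool_pos: [0.4842, -0.1976, 0.3019]
tool_rot: [0.0, 0.989, 0.149, -0.001]
ft_force: [-6.3, 1.2, 10.5]
width: 0.0002
tcp [-72.75550441  -0.30313985] grasp [-73.07354027  -0.34600982] z 0.3019356291232391 F [-5.68030097  2.97438079] 10.485667603024277 M [ 0.15979152  1.00208014 -0.01711218]
yaw 17.139724509400654
t: 21.1
tool_pos: [0.4684, -0.2025, 0.2905]
tool_rot: [0.001, 0.989, 0.149, -0.001]
ft_force: [-6.8, -0.8, 9.4]
width: 0.0001
tcp [-89.27181109  -0.39090014] grasp [-89.74101843  -0.48436233] z 0.2904696339027707 F [-6.73013224  1.23411338] 9.430211721013167 M [-0.11488025  1.09141119 -0.06026765]
yaw 17.13070682774342
```

Contact, and the lever is following. Continuing along the arc.

```bash
python3 -m jog '[[[-3.3,-1,-3.5,0,0,0],[-3.3,-1,-3.5,0,0,0],[-2.8,-0.9,-3.9,0,0,0],[-2.8,-0.8,-3.9,0,0,0],[-2.4,-0.8,-4.2,0,0,0],[-2.4,-0.7,-4.2,0,0,0],[0,0,0,0,0,0]]]';python3 l.py; python3 -m jog '[[[-1.9,-0.6,-4.4,0,0,0],[-1.8,-0.6,-4.5,0,0,0],[-1.4,-0.4,-4.7,0,0,0],[-1.3,-0.4,-4.7,0,0,0],[-0.8,-0.3,-4.8,0,0,0],[-0.7,-0.2,-4.8,0,0,0],[0,0,0,0,0,0]]]';python3 l.py
```

```text
t: 21.8
tool_pos: [0.4518, -0.2074, 0.2659]
tool_rot: [0.0, 0.989, 0.149, -0.0]
ft_force: [-0.1, -0.2, 0.7]
width: -0.0001
tcp [-106.59945209   -0.15956895] grasp [-106.69359756   -0.17513435] z 0.2659369124772403 F [-0.13405203 -0.12801329] 0.683705968579765 M [ 0.0249818  -0.02118018 -0.03371305]
yaw 17.090661688135476
t: 22.5
tool_pos: [0.4442, -0.2093, 0.2373]
tool_rot: [-0.001, 0.989, 0.149, -0.0]
ft_force: [0.4, 0.2, 0.6]
width: 0.0005
tcp [-114.45369981    0.25002673] grasp [-114.42559766    0.43860566] z 0.2373101396472658 F [0.41056264 0.10469318] 0.6317761556310326 M [ 0.00913586 -0.01028748 -0.0382082 ]
yaw 17.092901956162294
```

```bash
python3 -m jog '[[[0,0,-3,0,0,0],[0,0,-3,0,0,0],[0,0,0,0,0,0],[0,0,0,0,0,0]]]';python3 l.py
```

```text
t: 22.9
tool_pos: [0.4445, -0.2095, 0.2343]
tool_rot: [-0.0, 0.989, 0.149, -0.0]
ft_force: [-7.0, 3.1, 17.7]
width: 0.0003
tcp [-1.14182420e+02 -3.95560572e-02] grasp [-1.14287478e+02  6.59785722e-02] z 0.23432816069917836 F [-5.75668395  5.03391644] 17.702786187100493 M [0.587177   1.20657518 0.00511934]
yaw 17.148700066313967
```

```bash
python3 -m jog '[[[0,0,-2,0,0,0],[0,0,0,0,0,0],[0,0,0,0,0,0]]]';python3 l.py; python3 -m jog '[[[0,0,5,0,0,0],[0,0,20,0,0,0],[0,0,40,0,0,0],[0,0,40,0,0,0],[0,0,40,0,0,0],[15,5,20,0,0,0],[25,8,0,0,0,0],[25,8,0,0,0,0],[25,8,0,0,0,0],[25,8,0,0,0,0],[0,0,0,0,0,0],[0,0,0,0,0,0],[0,0,0,0,0,0]]]';python3 l.py; python3 - <<'E'
from h import *
import pickle
s=manip.observe();im=optics.get_image('wrist');cv2.imwrite('pics/w7.png',im);pickle.dump(s,open('w7.pkl','wb'))
t=optics.get_image('top');sc=optics.get_image('scene');cv2.imwrite('pics/t7.png',t);cv2.imwrite('pics/s7.png',sc)
x0,y0,k=190,90,3
a=cv2.resize(im[y0:y0+199,x0:x0+150],None,fx=k,fy=k,interpolation=cv2.INTER_CUBIC)
a=cv2.resize(im[y0:y0+199,x0:x0+145],None,fx=k,fy=k,interpolation=cv2.INTER_CUBIC)
for x in range(-(-x0//20)*20,x0+145,20):cv2.putText(a,str(x),((x-x0)*k-8,8),0,.3,(0,0,255));cv2.line(a,((x-x0)*k,10),((x-x0)*k,999),(60,60,200),1)
for y in range(-(-y0//20)*20,y0+199,20):cv2.putText(a,str(y),(0,(y-y0)*k+3),0,.3,(0,0,255));cv2.line(a,(20,(y-y0)*k),(999,(y-y0)*k),(60,60,200),1)
b=cv2.resize(t[110:310,240:410],None,fx=2,fy=2,interpolation=cv2.INTER_CUBIC)
o=np.zeros((597,a.shape[1]+b.shape[1]+4,3),np.uint8);o[:,:a.shape[1]]=a;o[:400,-b.shape[1]:]=b
cv2.imwrite('pics/c8.png',o);print(o.shape)
E
```

```text
t: 23.2
tool_pos: [0.4447, -0.2096, 0.234]
tool_rot: [-0.0, 0.989, 0.149, -0.001]
ft_force: [-10.4, 5.1, 29.4]
width: -0.0
tcp [-114.06366383   -0.1906762 ] grasp [-1.14220441e+02 -9.88356166e-02] z 0.23395533351193162 F [-8.39962517  7.94873214] 29.437398312313405 M [ 0.93777706  1.93794384 -0.01349627]
yaw 17.168973391869788
t: 24.5
tool_pos: [0.5587, -0.1726, 0.3947]
tool_rot: [-0.0, 0.989, 0.149, -0.0]
ft_force: [-0.5, 0.3, 0.6]
width: -0.0
tcp [5.83052287 1.52280198] grasp [5.69475803 1.64802899] z 0.3947417262388083 F [-0.36704118  0.41244168] 0.5890499077688368 M [-0.03878158 -0.02857987 -0.00181894]
yaw 17.109584800761304
(597, 779, 3)
```

View pics/c8.png

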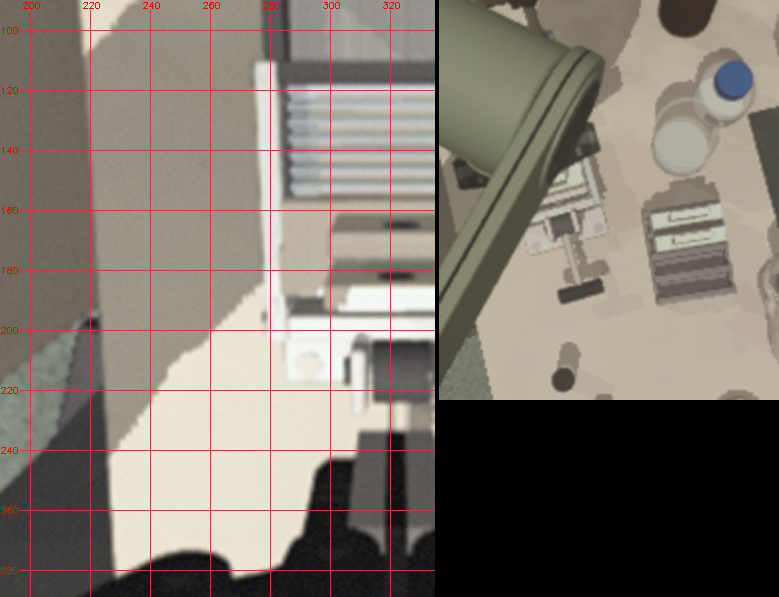

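The lever lies down: its grip is at top pixel ≈(311,255). Two blanks stand in the rack, and the beaker, bottle and vial (302,300) are unmoved. One numeric check of the lever, then hand in.

```bash
python3 - <<'E'
from h import *
from station import hand_in
print('grip',ray(cam('top'),[(310.5,255)],.053),'expected .4447 -.2094')
print(manip.observe()['t']);print(hand_in())
E
```

```text
grip [[ 0.44557556 -0.20969896  0.053     ]] expected .4447 -.2094
24.65
the job is handed in; nothing more can be done
None
```

I put two blanks into the clamp bay, pressed the cam lever fully down, and handed the job in at about 24.7 s.

- **Fit:** The bay held pack_7, with about 35 mm of room in front of it. Two 16 mm blanks went in upright with no contact force, leaving about 3 mm of play. That is too little for a third, so I judged this from the measured gap and did not try one.
- **Lever:** It reached its stop and held under 29 N. In the last top picture its grip is within 1 mm of the fully shut position.
- **Everything else:** Two spare blanks remain in the rack. The beaker, bottle and vial are where they were, and the arm was clear of everything at hand-in. The arm hid the rear of the stand in the last top picture, so I did not re-check the waiting packs after pressing the lever. They were in place before that, and the arm never went near them.
- **Odd reading:** The force on the lever fell to nearly zero during the second half of the press, so the lever probably ran ahead of the fingers, but contact returned at the end stop.
- **Grip on the pack:** I did not measure the press plate's travel or its grip on the pack directly. I took them from the lever's shut position.

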